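Grease the reel stand's bearing through its tilted nipple

TASK

Lift the reel of edging tape straight up off the spindle of the green reel stand, stand it flat on the bench clear of the stand, and let go of it. Then take the red grease gun out of its wooden holder, press its coupler squarely onto the stand's tilted grease nipple until it snaps on, and keep pushing so that the gun's sprung nose is pressed half way in or more. Finish holding the gun like that, still gripped and pushed against its spring; leave the wax tin, sanding block and block plane where they are.

Things in the scene. Friction and masses are not known exactly. Their poses are not given: they have to be found in the camera images.
- reel_stand: green reel stand fixed to the bench: base plate 160x120x10 mm (x -95..65, y -60..60 mm). Origin on the bench on the spindle's axis, z up. A 27 to 34 mm thick post bears the reel on a shoulder at z = 62 mm; above it the 16 mm spindle, tip at z = 115 mm. The nipple stands on the plate on the stand's own -x side (roughly towards the robot), leaning outwards, under the rim of the reel.
- nipple: brass button-head grease nipple, fixed to the stand. Origin: centre of the top of its head, at (-51, 0, 53) mm in the stand's frame; z points out along its axis, leaning 0.45 rad from vertical to the stand's -x. Head 10 mm wide at the top, 18 mm at 6 to 8 mm below it; 11 mm neck from 11.5 to 30 mm below the top, then a 21 mm hexagon and a 28 mm green boss.
- reel: loose reel of orange-brown edging tape between grey flanges, 96 mm in diameter, 0.2 kg. Origin at the centre of its underside, z up along its 20 mm through bore. Flanges and tape: z = 0 to 34 mm; above that a grey hub, 30 mm in diameter, up to z = 60 mm: grip it there. On the stand its underside is 62 mm above the bench; it must rise 55 mm to clear the spindle.
- grease_gun: red push grease gun, loose, 0.33 kg, 114 mm long, coupler down in the holder. Origin: centre of the coupler's mouth with the nose fully out; z along its axis away from the mouth. Coupler 36 mm wide at the mouth, 29 mm from z = 6 to 31 mm; 14 mm nose tube; collar 46 mm wide, z = 48 to 56; red barrel 28 mm wide, 56 to 106; cap 31 mm wide, to 114. Grip the barrel, fingertips just above the collar.
- gun_grip (a point): the middle of the red barrel on its axis, 80 mm above the gun's origin
- coupler_seat (a point): closed end of the coupler's bore, on the gun's axis, 24 mm inside the mouth; moves with the nose. Bore 21 mm wide, flared to 28 mm at the mouth. Three sprung jaws 12 mm inside the mouth ride over the nipple's head and snap in under it at about 5 to 13 N of push; the coupler is fully on when this point lies at the nipple's origin.
- nose (a joint): how far the nose with the coupler is pushed back into the barrel: 0 fully out, 0.014 m fully in. The spring starts at about 5 N and rises to about 15 N fully in; the nose yields some mm before the jaws snap.
- holder: wooden block 76x76x45 mm, fixed, in which the gun stands. Origin at the centre of its underside, z up. Its round hole is 40 mm in diameter and 35 mm deep (floor at z = 10 mm); the gun must rise 36 mm to clear it.
- wax_tin: green round tin of wax, 86 mm in diameter, 35 mm high; origin at the centre of its underside. Bystander: the tin between the stand and the robot, not the one far back.
- sanding_block: brown cork sanding block 116x64x32 mm, its length along its own x; origin at the centre of its underside. Bystander.
- block_plane: dark block plane 160x50x54 mm, its length along its own x; origin at the centre of its underside. Bystander.
Things that resemble listed ones, but are neither listed nor needed, are in the scene too. What is shaped like the grease_gun but turquoise or yellow is not meant.

How it is judged:
On the way, in this order (a step that is already met when the one before it is completed fails the run):
1. the reel stands flat on the bench clear of the stand, let go (height (world z) of reel below 0.006 m and angle between reel's own z axis and vertical below 0.1 rad and horizontal distance between reel and reel_stand above 0.11 m and linear speed of reel below 0.03 m/s and contact force between the fingers and reel below 0.1 N), for 0.2 s.
2. the gun is lifted out of the holder (z of grease_gun in the frame of holder above 0.046 m), for 0.1 s.
3. the coupler has snapped squarely onto the nipple (distance between coupler_seat and nipple below 0.0035 m and angle between the z axis of grease_gun and the z axis of nipple, either way round below 0.14 rad), for 0.2 s.
At the end, for the whole second after the job is handed in: Reel upright on the bench (within 6 mm, 0.1 rad), over 110 mm from the spindle, at rest, not held; coupler seat within 3.5 mm of the nipple's top, gun within 0.14 rad of its axis; nose pushed in over 6 mm (of 14); fingers grip the gun (over 2 N), which presses the nipple with over 4 N (all of step 1 and all of step 3 and value of joint nose above 0.006 m and contact force between the fingers and grease_gun above 2 N and contact force between grease_gun and nipple above 4 N); the arm keeps its last pose, push and grip.
It fails at once if a bystander (wax tin, sanding block, block plane) is moved by more than 20 mm (distance of any of wax_tin, sanding_block, block_plane from where it was at the start of the episode above 0.02 m).
It also fails if it takes over 58 s, if anything falls off the work surface, if the arm or the gripper's body presses on something with over 40 N, if the wrist force passes 120 N, or if a joint passes its speed limit or range.

ROBOT

A 7-joint arm with a two-finger parallel gripper is mounted at the origin on the work surface; the furniture and walls round the work are solid. World frame = base frame: x ahead of the robot, y to its left, z up, the work surface at z = 0. Lengths are in m, angles in rad, forces in N, time in s.
With the tool pointing down it reaches from about 0.425 to 0.925 m from the base axis. Payload 6.8 kg.
Tool frame: the origin (TCP) lies between the finger pads; the fingertips stand finger_overhang ahead of it and the grasp point (between the pads) lies 6 mm ahead of it (finger_overhang is the distance from the TCP to the fingertips, in m); z points along the fingers, y is the line along which they close (so a half turn about z gives the same grasp; the last joint's range is limited). The gripper opens to 85 mm and grips with 20 to 120 N. Pads are 22 mm wide; open, the fingers measure 114 mm over their backs; the gripper's body (76 mm by 85 mm) begins 54 mm behind the grasp point. The pads swing forward as they close: fully open they stand 13 mm farther back than shut.
Start: joints at [1.229, 0.477, 0.022, 1.555, -0.011, 1.109, -0.083], TCP at [0.156, -0.657, 0.256] pointing down, gripper open.
Joint ranges: [-2.96, 2.96], [-0.34, 2.1], [-1.41, 1.46], [0.24, 2.44], [-1.37, 4.51], [0.17, 1.92], [-2.96, 2.96]. Speed limits (rad/s): [2.39, 2.39, 3.14, 3.14, 3.14, 3.14, 3.14].

INTERFACE

Orientations are given as a unit quaternion [w, x, y, z].
In Python, from station import * gives the robot as it stands.
- The arm moves only by the tool drive_tool, never from a script. Its argument "increments" is a list of rows, each an object of numbers: "claw": the finger opening in m, from 0 to 0.0854; "dx", "dy", "dz": the shift along the tool's x, y, z in m; "wx", "wy", "wz": the turn, a rotation vector about the tool's x, y, z in degrees. A call has 1 to 20 rows; each row shifts and turns the commanded pose from where the row before left it, along the tool's axes as they then stand; what a row does not reach is not made up. A row lasts 1/8 s, in which the tool goes at most 62.5 mm and 10.7 degrees, less where a joint would pass 70% of its speed; a pose out of reach is approached as far as the arm can. A call with a gripper value outside its range is refused whole. The fingers move at their own pace and stop on an object; "newtons" is the grip in N (left out, the last holds). Time passes only in rows, so rows that do not move let the fingers close. It gives the time, the measured TCP pose, the force, the opening and the grip force at its end, in the units of the state.
- get_obs(): the state, without advancing time (a new reading comes with each control period).
- read_camera(name): name is "side" or "top" or "wrist"; returns (picture, depth): 480x640x3 uint8, red, green, blue; 480x640 float32, m along the optical axis (not along the pixel's ray), 0 where there is no reading.
- calibration(name): a dict with "intrinsics" (3x3 intrinsics, pixels), "k1" (the pictures are not rectified: a ray, as slopes to the right and down, at radius r is drawn at 1 + k1 r^2 times it, then the intrinsics apply), "R" (3x3) and "t" (3): a world point X has camera coordinates R X + t; the wrist camera has in their place "mount" (4x4, takes a point from camera to tool coordinates, whose origin is the TCP and whose axes are the flange's). Camera axes: x right, y down, z forward; pixel columns grow to the right and rows downward; lengths in m; the calibration is good to about 2 mm. A picture is of the moment at which its call begins: read the wrist's pose just before it. calibration takes no time and is no camera call.
- hand_in(): hands the job in; it is judged then, once.
The state is a dict: "t": time; "q": joint angles; "joint_vel": joint speeds; "joint_torque": joint torques, N m; "eef_pos": TCP position; "tool_rot": TCP orientation; "contact_force": force on the tool from outside, world axes, zero at the start; "torque": the same for the moment, N m; "gripper_width": opening from 0.0 (shut) to 1.0 (fully open); "grasp_force": force on a finger pad.
Only numpy, scipy, OpenCV 4.12 (cv2) and the standard library are available. Lean on these libraries where they do the work, as an engineer would, in place of code of your own. Each camera call takes 0.05 s, during which the arm holds its last target. There are 200 camera calls.

## Working session

There is one attempt and no reset: what is moved stays moved. The work goes in short steps, Python scripts to look and compute and a tool call to move; the robot and the scene stay as the last step left them, time stands still between calls to the robot, and variables do not carry over. Pictures are saved under pics/ and viewed, at most 13 in all, crops included, and the job is handed in when it is done.

Besides the shell and the picture viewer there is one more tool, called after ">>>" as name(argument=value, ...) on one line, values as JSON. drive_tool: Moves the arm, as the interface text tells. Its arguments: {"type":"object","properties":{"increments":{"type":"array","items":{"type":"object","properties":{"claw":{"type":"number"},"dx":{"type":"number"},"dy":{"type":"number"},"dz":{"type":"number"},"wx":{"type":"number"},"wy":{"type":"number"},"wz":{"type":"number"}}}},"newtons":{"type":"number"}},"required":["increments"]}

```bash
mkdir -p pics; ls
cat > h.py <<'E'
from station import *
import numpy as np, cv2
from scipy.spatial.transform import Rotation as Rn
def Rq(q): return Rn.from_quat([q[1],q[2],q[3],q[0]])
def cam(name):
    o=get_obs(); p,d=read_camera(name); c=calibration(name)
    if 'mount' in c:
        M=np.array(c['mount']); T=np.eye(4); T[:3,:3]=Rq(o['tool_rot']).as_matrix(); T[:3,3]=o['eef_pos']
        W=T@M; 
    else:
        W=np.eye(4); R=np.array(c['R']); W[:3,:3]=R.T; W[:3,3]=-R.T@np.array(c['t'])
    return p,d,np.array(c['intrinsics']),c['k1'],W
def slopes(uv,K,k1):
    uv=np.atleast_2d(np.asarray(uv,float))
    # r' = r(1+k1 r^2)
    x=(uv[:,0]-K[0,2])/K[0,0]; y=(uv[:,1]-K[1,2])/K[1,1]
    rd=np.hypot(x,y); r=rd.copy()
    for _ in range(20): r=rd/(1+k1*r*r)
    s=np.where(rd>0,r/np.maximum(rd,1e-12),1)
    return np.c_[x*s,y*s,np.ones(len(x))]
def onplane(uv,C,z):
    _,_,K,k1,W=C; d=slopes(uv,K,k1)@W[:3,:3].T; o=W[:3,3]
    return o+d*((z-o[2])/d[:,2])[:,None]
def cloud(C):
    p,d,K,k1,W=C; v,u=np.mgrid[0:480,0:640]
    s=slopes(np.c_[u.ravel(),v.ravel()],K,k1)*d.reshape(-1,1)
    P=s@W[:3,:3].T+W[:3,3]; P[d.ravel()==0]=np.nan
    return P.reshape(480,640,3)
def save(n,p): cv2.imwrite('pics/'+n+'.png',p[:,:,::-1])
E
python3 - <<'E'
from h import *
import pickle
C={n:cam(n) for n in('top','side')}
pickle.dump(C,open('c0.pkl','wb'))
save('top0',C['top'][0]); save('side0',C['side'][0])
o=get_obs(); print(o)
for n in C: print(n,C[n][4].round(3).tolist(),C[n][2].tolist(),C[n][3])
print(calibration('wrist')['mount']); 
import station; print([x for x in dir(station) if x[0]!='_'], getattr(station,'finger_overhang',None))
E
```

```text
pics
{'t': 0.1, 'q': array([ 1.22888155,  0.47771666,  0.02235361,  1.55637299, -0.01148526,
        1.10932398, -0.08310069]), 'joint_vel': array([-0.00024222, -0.00164604, -0.00134007, -0.00262781,  0.00054435,
        0.00043531, -0.00164637]), 'joint_torque': array([ 5.48319571e-03, -5.97760606e+01,  1.61412198e+00, -2.81953293e+01,
        1.28602283e-02,  5.11719642e-03, -9.30059997e-06]), 'eef_pos': array([ 0.15625253, -0.65614057,  0.25541504]), 'tool_rot': array([-8.29297679e-04,  9.93172825e-01,  1.16649150e-01, -1.68781419e-04]), 'contact_force': array([ 0.72814947, -0.38153502,  0.27610053]), 'torque': array([ 0.06706573, -0.01095331, -0.01450594]), 'grasp_force': 0.0, 'gripper_width': 1.0012323321053986}
top [[-0.029, -0.993, 0.111, 0.47], [-1.0, 0.03, 0.006, -0.096], [-0.009, -0.111, -0.994, 0.95], [0.0, 0.0, 0.0, 1.0]] [[447.0700101334026, 0.0, 322.62105638194805], [0.0, 447.0700101334026, 246.67066070148215], [0.0, 0.0, 1.0]] 0.023779804216490057
side [[-0.856, -0.177, 0.485, -0.136], [-0.516, 0.33, -0.79, 1.141], [-0.021, -0.927, -0.374, 0.664], [0.0, 0.0, 0.0, 1.0]] [[605.1529910680853, 0.0, 322.6897310298944], [0.0, 605.1529910680853, 238.11034313019286], [0.0, 0.0, 1.0]] 0.024766129097918373
[[-2.06166142e-04 -9.51748073e-01 -3.06880372e-01  7.85874526e-02]
 [ 9.99999827e-01 -2.71235907e-05 -5.87692461e-04  1.02043220e-03]
 [ 5.51011470e-04 -3.06880440e-01  9.51747914e-01 -1.16453487e-01]
 [ 0.00000000e+00  0.00000000e+00  0.00000000e+00  1.00000000e+00]]
['PlanningError', 'calibration', 'finger_overhang', 'get_obs', 'hand_in', 'read_camera'] 0.025
```

View pics/top0.png

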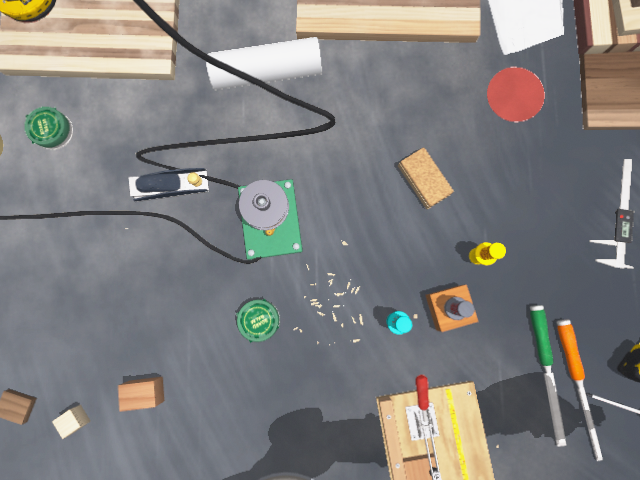

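View pics/side0.png

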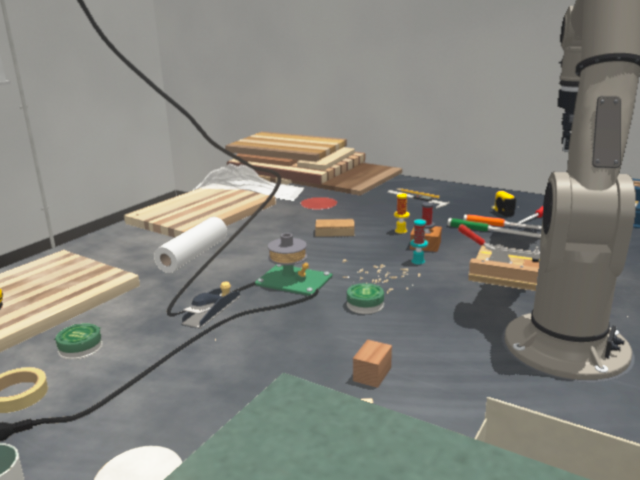

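The top view shows the stand's green plate at (270,222) with the reel hub at (262,201) and the brass nipple at (270,231). The tin is at (258,320), and a second tin far back at (47,127) is not meant. The sanding block is at (425,178) and the plane at (168,184). Three things look like the gun:
- turquoise gun, (400,322)
- yellow gun, (487,253)
- gun with a grey cap in the wooden holder, (457,307), which the side view shows as red at (428,215). I choose this one.

There are also black cables near the stand. Next I'll measure positions and check the gun in a close crop.

Run:
```python
from h import *
import pickle
C=pickle.load(open('c0.pkl','rb'))
T=C['top'];P=cloud(T);S=C['side'];PS=cloud(S)
def at(u,v): return P[v-1:v+2,u-1:u+2].reshape(-1,3)[4].round(3).tolist()
for n,u,v in [('hub',262,193),('flange',250,215),('plate',290,240),('cap',457,307),('holder',440,300),('tin',258,320),('cork',425,178),('cyan',400,322),('yel',497,250),('cable',330,120),('cable2',240,30),('cab3',200,180),('cab4',180,220),('cab5',243,255),('plane',155,183)]: print(n,at(u,v))
hsv=cv2.cvtColor(T[0],cv2.COLOR_RGB2HSV)
def blob(mask,name,z,hsvname=''):
    n,l,st,ce=cv2.connectedComponentsWithStats(mask.astype(np.uint8))
    for i in range(1,n):
        if st[i,4]>150:
            cs,_=cv2.findContours((l==i).astype(np.uint8),0,2); c=max(cs,key=cv2.contourArea)
            q=onplane(c[:,0],T,z)[:,:2]; r=cv2.minAreaRect((q*1000).astype(np.float32)); (cc,rad)=cv2.minEnclosingCircle((q*1000).astype(np.float32))
            print(name,ce[i].round(1),st[i,4],'rect',np.round(r[0],1),np.round(r[1],1),round(r[2],1),'circ',np.round(cc,1),round(rad,1))
Z=P[:,:,2]
H,Sa,V=hsv[...,0],hsv[...,1],hsv[...,2]
roi=np.zeros(H.shape,bool);roi[130:350,120:520]=1
g=roi&(H>60)&(H<90)&(Sa>90)&(Z<.02); blob(g,'plate',.010)
blob(roi&(Z>.115)&(Z<.13),'hub',.122)
blob(roi&(Z>.085)&(Z<.11),'flange',.096)
blob(roi&(Z>.11)&(Z<.14),'high',.124)
blob(roi&(Z>.035)&(Z<.055)&(H<20)&(Sa>90),'holder',.045)
blob(roi&(Z>.025)&(Z<.04),'tin/cork',.0335)
blob(roi&(Z>.02)&(Z<.06),'mid',.05)
br=roi&(H>10)&(H<25)&(Sa>130)&(V>100); blob(br,'cork?',.032)
# nipple pixels
n=np.zeros(H.shape,bool);n[222:242,255:285]=1
n&=(H>8)&(H<30)&(Sa>110); print('nip',n.sum(),np.argwhere(n).mean(0)[::-1], np.nanmedian(P[n],0))
cr=np.vstack([cv2.resize(T[0][170:350,220:480],None,fx=2.3,fy=2.3),]); cr2=cv2.resize(S[0][180:320,240:460],(598,380)); 
save('crop1',np.vstack([cv2.resize(T[0][170:350,220:480],(598,414))[:220+194], cr2])[:,:][::1] if 0 else np.hstack([cv2.resize(T[0][170:350,220:480],(390,270)),cv2.resize(S[0][180:320,240:460],(410,270))]))
```

```text
hub [0.668, 0.02, 0.122]
flange [0.631, 0.047, 0.097]
plate [0.591, -0.022, 0.012]
cap [0.445, -0.334, 0.123]
holder [0.457, -0.324, 0.043]
tin [0.427, 0.044, 0.035]
cork [0.71, -0.309, 0.035]
cyan [0.42, -0.23, 0.113]
yel [0.548, -0.417, 0.113]
cable [0.766, -0.111, 0.223]
cable2 [1.074, 0.081, -0.002]
cab3 [0.727, 0.169, 0.011]
cab4 [0.643, 0.215, 0.0]
cab5 [0.564, 0.08, -0.001]
plane [0.713, 0.25, 0.05]
plate [275.2 232.3] 1924 rect [638.7  20.6] [158.3 118.9] 6.5 circ [637.7  19.1] 96.8
hub [465.3 308.4] 241 rect [ 441.5 -349.1] [31.2 27.1] 88.5 circ [ 441.2 -348.6] 16.3
flange [211.7 141.9] 152 rect [780.1 121.8] [11.  64.8] 4.2 circ [779.  121.8] 32.6
flange [263.  203.7] 1641 rect [653.8  22.1] [93.7 93. ] 88.3 circ [654.1  22.6] 47.7
high [244.  138.9] 198 rect [774.6  48.9] [11.  83.8] 4.2 circ [772.8  48.8] 42.0
high [261.3 200.8] 177 rect [652.9  21.4] [29.9 28. ] 43.3 circ [652.7  21.8] 15.6
high [497.  250.1] 212 rect [ 546.8 -413.1] [28.  29.3] 42.5 circ [ 546.8 -413.1] 15.2
high [465.1 308.4] 248 rect [ 441.5 -347.7] [32.7 27.1] 88.5 circ [ 441.4 -347.6] 16.7
high [403
[... 489 characters left out ...]
 8.5 circ [781.8 251.6] 34.3
mid [425.4 177. ] 1639 rect [ 708.8 -306.1] [112.4  63.4] 30.5 circ [ 708.1 -306.8] 62.3
mid [157.6 183.6] 1236 rect [713.  231.7] [ 52.2 143.5] 6.5 circ [711.3 230.5] 74.7
mid [482.3 254. ] 210 rect [ 546.6 -414.7] [45.5 40.2] 14.3 circ [ 547.7 -418. ] 23.6
mid [449.4 307.3] 1075 rect [ 441.6 -345.1] [77.2 82.9] 14.5 circ [ 440.7 -345.3] 54.8
mid [257.5 319.9] 1424 rect [428.1  42.5] [82.8 83.2] 4.9 circ [427.3  43.9] 44.3
mid [394.2 320.7] 183 rect [ 417.7 -232.7] [37.9 44.7] 66.5 circ [ 416.1 -236.2] 22.8
cork? [450.2 307.2] 952 rect [ 441.1 -351.8] [77.6 78.6] 14.2 circ [ 441.3 -352. ] 53.2
nip 39 [269.58974359 231.69230769] [0.60456505 0.0149861  0.05158776]
```

View pics/crop1.png

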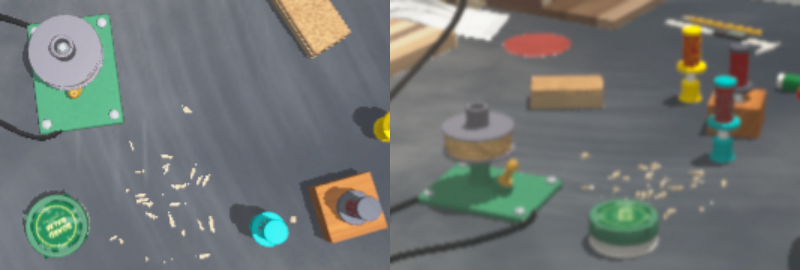

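The crop confirms the red gun with the grey cap stands in the wooden holder. In the full top image it is at (458,307), and the turquoise and yellow guns stand free. The stand origin comes out at about (0.653, 0.022) with yaw 6.5°. The plate, hub and flange measurements agree with each other and with the given sizes. Next I move toward the reel.

>>> drive_tool(increments=[{"wz": 6.9}, {"dx": 0.03, "dy": -0.0325}, {"dx": 0.03, "dy": -0.0325}, {"dx": 0.03, "dy": -0.0325}, {"dx": 0.03, "dy": -0.0325}, {"dx": 0.03, "dy": -0.0325}, {"dx": 0.03, "dy": -0.0325}, {"dx": 0.03, "dy": -0.0325}, {"dx": 0.03, "dy": -0.0325}, {"dx": 0.03, "dy": -0.0325}, {"dx": 0.03, "dy": -0.0325}, {"dx": 0.03, "dy": -0.0325}, {"dx": 0.03, "dy": -0.0325}, {"dx": 0.03, "dy": -0.0325}, {"dx": 0.03, "dy": -0.0325}, {"dx": 0.03, "dy": -0.0325}, {"dx": 0.03, "dy": -0.0325}, {"dx": 0.03, "dy": -0.0325}, {"dx": 0.03, "dy": -0.0325}])

```text
schema error: expected keys claw, dx, dy, dz, wx, wy, wz
```

```bash
cat >> h.py <<'E'
def togo(target):
    o=get_obs(); R=Rq(o['tool_rot']); d=np.array(target)-o['eef_pos']
    print('t',round(o['t'],2),'pos',o['eef_pos'].round(4),'x',R.as_matrix()[:,0].round(3),'z',R.as_matrix()[:,2].round(3),'go(tool)',R.inv().apply(d).round(4),'F',np.round(o['contact_force'],1),'w',round(o['gripper_width'],3),'g',round(o['grasp_force'],1))
E
python3 - <<'E'
from h import *
C=cam('wrist'); save('w1',C[0]); P=cloud(C); Z=P[:,:,2]
for lo,hi,z in((.112,.13,.122),(.085,.105,.096)):
    n,l,st,ce=cv2.connectedComponentsWithStats(((Z>lo)&(Z<hi)).astype(np.uint8))
    for i in range(1,n):
        if st[i,4]>400:
            cs,_=cv2.findContours((l==i).astype(np.uint8),0,2); c=max(cs,key=cv2.contourArea)
            q=onplane(c[:,0],C,z)[:,:2]*1000
            print(z,ce[i],st[i,:],cv2.minAreaRect(q.astype(np.float32)),cv2.minEnclosingCircle(q.astype(np.float32)))
togo([.653,.022,.122])
E
```

```text
0.096 [536.66274694 353.33631232] [ 507  328   62   53 2126] ((82.9676742553711, -878.64501953125), (48.77606964111328, 50.77979278564453), 88.80084228515625) ((83.32292938232422, -878.7330322265625), 32.353206634521484)
0.096 [606.85119798 367.15384615] [ 581  344   54   56 1586] ((80.57430267333984, -950.8660278320312), (39.3466682434082, 58.61438751220703), 89.91365814208984) ((79.68341064453125, -952.6476440429688), 33.33573913574219)
t 0.15 pos [ 0.1563 -0.6562  0.2555] x [ 0.973  0.232 -0.   ] z [-0.     0.001 -1.   ] go(tool) [ 0.6404 -0.5445  0.1342] F [-0.  -0.2  0.2] w 0.999 g 0.0
```

View pics/w1.png

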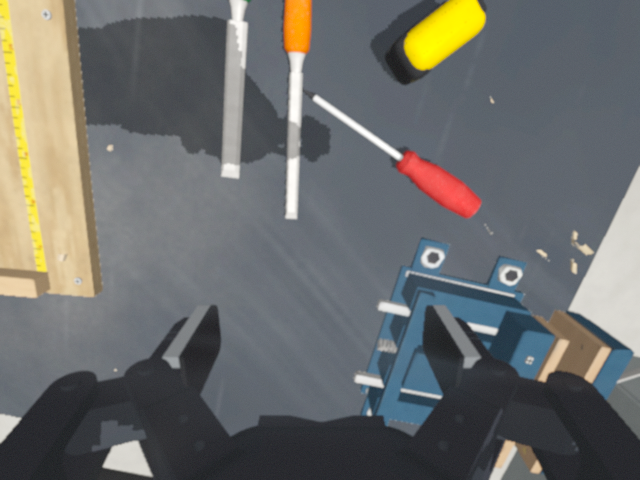

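The move was refused because every row needs all the keys, so the arm is still at its start. This wrist picture only shows the start area, with a vice at (460,340).

>>> drive_tool(increments=[{"claw": 0.0854, "dx": 0, "dy": 0, "dz": 0, "wx": 0, "wy": 0, "wz": 6.9}, {"claw": 0.0854, "dx": 0.03, "dy": -0.0325, "dz": 0, "wx": 0, "wy": 0, "wz": 0}, {"claw": 0.0854, "dx": 0.03, "dy": -0.0325, "dz": 0, "wx": 0, "wy": 0, "wz": 0}, {"claw": 0.0854, "dx": 0.03, "dy": -0.0325, "dz": 0, "wx": 0, "wy": 0, "wz": 0}, {"claw": 0.0854, "dx": 0.03, "dy": -0.0325, "dz": 0, "wx": 0, "wy": 0, "wz": 0}, {"claw": 0.0854, "dx": 0.03, "dy": -0.0325, "dz": 0, "wx": 0, "wy": 0, "wz": 0}, {"claw": 0.0854, "dx": 0.03, "dy": -0.0325, "dz": 0, "wx": 0, "wy": 0, "wz": 0}, {"claw": 0.0854, "dx": 0.03, "dy": -0.0325, "dz": 0, "wx": 0, "wy": 0, "wz": 0}, {"claw": 0.0854, "dx": 0.03, "dy": -0.0325, "dz": 0, "wx": 0, "wy": 0, "wz": 0}, {"claw": 0.0854, "dx": 0.03, "dy": -0.0325, "dz": 0, "wx": 0, "wy": 0, "wz": 0}, {"claw": 0.0854, "dx": 0.03, "dy": -0.0325, "dz": 0, "wx": 0, "wy": 0, "wz": 0}, {"claw": 0.0854, "dx": 0.03, "dy": -0.0325, "dz": 0, "wx": 0, "wy": 0, "wz": 0}, {"claw": 0.0854, "dx": 0.03, "dy": -0.0325, "dz": 0, "wx": 0, "wy": 0, "wz": 0}, {"claw": 0.0854, "dx": 0.03, "dy": -0.0325, "dz": 0, "wx": 0, "wy": 0, "wz": 0}, {"claw": 0.0854, "dx": 0.03, "dy": -0.0325, "dz": 0, "wx": 0, "wy": 0, "wz": 0}, {"claw": 0.0854, "dx": 0.03, "dy": -0.0325, "dz": 0, "wx": 0, "wy": 0, "wz": 0}, {"claw": 0.0854, "dx": 0.03, "dy": -0.0325, "dz": 0, "wx": 0, "wy": 0, "wz": 0}, {"claw": 0.0854, "dx": 0.015, "dy": -0.0325, "dz": 0, "wx": 0, "wy": 0, "wz": 0}, {"claw": 0.0854, "dx": 0, "dy": -0.0325, "dz": 0, "wx": 0, "wy": 0, "wz": 0}])

```text
t: 2.52
eef_pos: [0.5827, -0.0179, 0.2559]
tool_rot: [-0.0, 0.998, 0.057, -0.0]
contact_force: [-0.1, 0.2, -0.7]
gripper_width: 1.001
grasp_force: 0.0
```

Run:
```python
from h import *
C=cam('wrist'); save('w2',C[0]); P=cloud(C); Z=P[:,:,2]
for lo,hi,z in((.112,.13,.122),(.085,.105,.096)):
    n,l,st,ce=cv2.connectedComponentsWithStats(((Z>lo)&(Z<hi)).astype(np.uint8))
    for i in range(1,n):
        if st[i,4]>400:
            cs,_=cv2.findContours((l==i).astype(np.uint8),0,2); c=max(cs,key=cv2.contourArea)
            q=onplane(c[:,0],C,z)[:,:2]*1000
            print(z,ce[i],st[i,:],cv2.minAreaRect(q.astype(np.float32)),cv2.minEnclosingCircle(q.astype(np.float32)))
togo([.653,.022,.122])
```

```text
0.122 [276.02826087 130.10978261] [255 108  44  45 920] ((655.01220703125, 20.136018753051758), (28.69669532775879, 29.327255249023438), 6.431390285491943) ((654.7685546875, 20.124311447143555), 14.953474998474121)
0.096 [280.81558056 126.07816453] [  217    61   127   132 11463] ((655.1098022460938, 20.48000717163086), (94.07230377197266, 94.4013671875), 6.484506130218506) ((654.9656982421875, 20.464786529541016), 47.60102462768555)
0.096 [627.77203065 395.42911877] [614 382  26  34 522] ((445.40380859375, -342.84027099609375), (39.85121154785156, 26.35342788696289), 55.844783782958984) ((442.0425109863281, -340.8822021484375), 21.745912551879883)
t 2.58 pos [ 0.5816 -0.0122  0.256 ] x [ 0.993  0.119 -0.   ] z [-0.001  0.003 -1.   ] go(tool) [ 0.075  -0.025   0.1341] F [-0.9  5.1  0.3] w 1.006 g 0.0
```

View pics/w2.png

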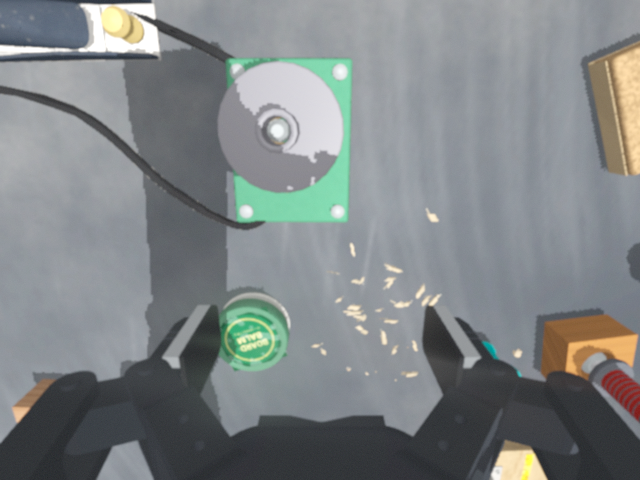

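The wrist view shows the reel hub at (277,130), with the tin at (252,330) and the holder at (590,345). The wrist and top estimates agree within 2 mm, so I align at (0.654, 0.0215).

>>> drive_tool(increments=[{"claw": 0.0854, "dx": 0.025, "dy": -0.006, "dz": 0.01, "wx": 0, "wy": 0, "wz": 0}, {"claw": 0.0854, "dx": 0.025, "dy": -0.006, "dz": 0.02, "wx": 0, "wy": 0, "wz": 0}, {"claw": 0.0854, "dx": 0.025, "dy": -0.006, "dz": 0.02, "wx": 0, "wy": 0, "wz": 0}, {"claw": 0.0854, "dx": 0, "dy": 0, "dz": 0.02, "wx": 0, "wy": 0, "wz": 0}, {"claw": 0.0854, "dx": 0, "dy": 0, "dz": 0, "wx": 0, "wy": 0, "wz": 0}, {"claw": 0.0854, "dx": 0, "dy": 0, "dz": 0, "wx": 0, "wy": 0, "wz": 0}])

```text
t: 3.32
eef_pos: [0.6541, 0.0063, 0.1869]
tool_rot: [0.0, 0.998, 0.056, 0.0]
contact_force: [0.0, 0.6, -0.0]
gripper_width: 1.002
grasp_force: 0.0
```

Run:
```python
from h import *
C=cam('wrist'); P=cloud(C); Z=P[:,:,2]
for lo,hi,z in((.112,.13,.122),(.085,.105,.096)):
    n,l,st,ce=cv2.connectedComponentsWithStats(((Z>lo)&(Z<hi)).astype(np.uint8))
    for i in range(1,n):
        if st[i,4]>400:
            cs,_=cv2.findContours((l==i).astype(np.uint8),0,2); c=max(cs,key=cv2.contourArea)
            q=onplane(c[:,0],C,z)[:,:2]*1000
            print(z,ce[i],st[i,:],cv2.minAreaRect(q.astype(np.float32)))
togo([.654,.0215,.122])
```

```text
0.122 [237.18859246  16.94664213] [ 185    1  125   38 2174] ((775.6847534179688, 52.57748031616211), (10.534610748291016, 56.88943099975586), 0.10168406367301941)
0.122 [294.60872483 266.13959732] [ 268  239   53   54 1490] ((657.1614379882812, 20.286775588989258), (28.681137084960938, 31.693674087524414), 75.38861083984375)
0.096 [126.77429719   8.52128514] [  80    0  101   23 1245] ((780.3551635742188, 119.24100494384766), (9.134001731872559, 52.0483512878418), 0.3998135030269623)
0.096 [297.59049322 245.31547087] [  222   177   151   143 14537] ((655.93359375, 20.610637664794922), (94.14057922363281, 93.93867492675781), 6.492731094360352)
t 3.38 pos [0.6545 0.0064 0.1874] x [0.994 0.112 0.001] z [ 0.001 -0.    -1.   ] go(tool) [ 0.0012 -0.0151  0.0654] F [ 0.1 -0.   0.1] w 0.998 g 0.0
```

>>> drive_tool(newtons=40, increments=[{"claw": 0.0854, "dx": 0.002, "dy": -0.0145, "dz": 0, "wx": 0, "wy": 0, "wz": 0}, {"claw": 0.0854, "dx": 0, "dy": 0, "dz": 0.02, "wx": 0, "wy": 0, "wz": 0}, {"claw": 0.0854, "dx": 0, "dy": 0, "dz": 0.025, "wx": 0, "wy": 0, "wz": 0}, {"claw": 0.0854, "dx": 0, "dy": 0, "dz": 0.02, "wx": 0, "wy": 0, "wz": 0}, {"claw": 0.0854, "dx": 0, "dy": 0, "dz": 0, "wx": 0, "wy": 0, "wz": 0}, {"claw": 0.01, "dx": 0, "dy": 0, "dz": 0, "wx": 0, "wy": 0, "wz": 0}, {"claw": 0.01, "dx": 0, "dy": 0, "dz": 0, "wx": 0, "wy": 0, "wz": 0}, {"claw": 0.01, "dx": 0, "dy": 0, "dz": 0, "wx": 0, "wy": 0, "wz": 0}, {"claw": 0.01, "dx": 0, "dy": 0, "dz": 0, "wx": 0, "wy": 0, "wz": 0}, {"claw": 0.01, "dx": 0, "dy": 0, "dz": 0, "wx": 0, "wy": 0, "wz": 0}, {"claw": 0.01, "dx": 0, "dy": 0, "dz": 0, "wx": 0, "wy": 0, "wz": 0}])

```text
t: 4.75
eef_pos: [0.6554, 0.0218, 0.1223]
tool_rot: [-0.0, 0.998, 0.057, 0.001]
contact_force: [-1.0, 0.2, 6.1]
gripper_width: 0.342
grasp_force: 39.5
```

>>> drive_tool(increments=[{"claw": 0.01, "dx": 0, "dy": 0, "dz": -0.005, "wx": 0, "wy": 0, "wz": 0}, {"claw": 0.01, "dx": 0, "dy": 0, "dz": -0.01, "wx": 0, "wy": 0, "wz": 0}, {"claw": 0.01, "dx": 0, "dy": 0, "dz": -0.01, "wx": 0, "wy": 0, "wz": 0}, {"claw": 0.01, "dx": 0, "dy": 0, "dz": -0.01, "wx": 0, "wy": 0, "wz": 0}, {"claw": 0.01, "dx": 0, "dy": 0, "dz": -0.01, "wx": 0, "wy": 0, "wz": 0}, {"claw": 0.01, "dx": 0, "dy": 0, "dz": -0.01, "wx": 0, "wy": 0, "wz": 0}, {"claw": 0.01, "dx": 0, "dy": 0, "dz": -0.01, "wx": 0, "wy": 0, "wz": 0}, {"claw": 0.01, "dx": 0, "dy": 0, "dz": -0.01, "wx": 0, "wy": 0, "wz": 0}, {"claw": 0.01, "dx": 0, "dy": 0, "dz": 0, "wx": 0, "wy": 0, "wz": 0}])

```text
t: 5.88
eef_pos: [0.6555, 0.0217, 0.1975]
tool_rot: [0.0, 0.998, 0.057, 0.001]
contact_force: [0.6, 0.6, -2.7]
gripper_width: 0.339
grasp_force: 39.7
```

Run:
```python
from h import *
C=cam('side'); save('s2',cv2.resize(C[0][190:340,200:420],(660,450)))
togo([.65,-.14,.062])
```

```text
t 5.92 pos [0.655  0.0216 0.1967] x [0.994 0.113 0.001] z [ 0.001 -0.    -1.   ] go(tool) [-0.0234  0.16    0.1347] F [-0.6  0.1 -2.1] w 0.342 g 39.7
```

View pics/s2.png

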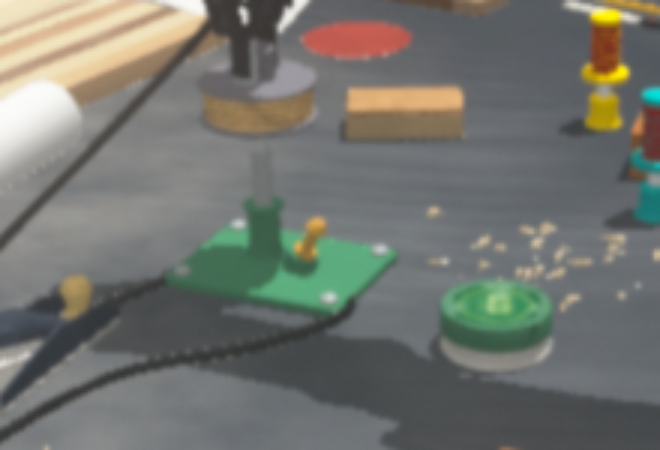

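The crop shows the reel at (260,95), level and clear of the spindle top at (262,150). The nipple is now fully visible at (312,240). I carry the reel to the -y side and set it down.

>>> drive_tool(increments=[{"claw": 0.01, "dx": -0.003, "dy": 0.015, "dz": 0, "wx": 0, "wy": 0, "wz": 0}, {"claw": 0.01, "dx": -0.005, "dy": 0.03, "dz": 0, "wx": 0, "wy": 0, "wz": 0}, {"claw": 0.01, "dx": -0.005, "dy": 0.035, "dz": 0, "wx": 0, "wy": 0, "wz": 0}, {"claw": 0.01, "dx": -0.005, "dy": 0.035, "dz": 0, "wx": 0, "wy": 0, "wz": 0}, {"claw": 0.01, "dx": -0.005, "dy": 0.03, "dz": 0, "wx": 0, "wy": 0, "wz": 0}, {"claw": 0.01, "dx": 0, "dy": 0.015, "dz": 0.01, "wx": 0, "wy": 0, "wz": 0}, {"claw": 0.01, "dx": 0, "dy": 0, "dz": 0.03, "wx": 0, "wy": 0, "wz": 0}, {"claw": 0.01, "dx": 0, "dy": 0, "dz": 0.03, "wx": 0, "wy": 0, "wz": 0}, {"claw": 0.01, "dx": 0, "dy": 0, "dz": 0.03, "wx": 0, "wy": 0, "wz": 0}, {"claw": 0.01, "dx": 0, "dy": 0, "dz": 0.02, "wx": 0, "wy": 0, "wz": 0}, {"claw": 0.01, "dx": 0, "dy": 0, "dz": 0.01, "wx": 0, "wy": 0, "wz": 0}, {"claw": 0.01, "dx": 0, "dy": 0, "dz": 0.003, "wx": 0, "wy": 0, "wz": 0}, {"claw": 0.01, "dx": 0, "dy": 0, "dz": 0.002, "wx": 0, "wy": 0, "wz": 0}, {"claw": 0.01, "dx": 0, "dy": 0, "dz": 0.001, "wx": 0, "wy": 0, "wz": 0}, {"claw": 0.01, "dx": 0, "dy": 0, "dz": 0, "wx": 0, "wy": 0, "wz": 0}])

```text
t: 7.8
eef_pos: [0.6504, -0.1401, 0.0609]
tool_rot: [0.0, 0.998, 0.057, 0.0]
contact_force: [1.0, 0.2, -2.4]
gripper_width: 0.345
grasp_force: 39.8
```

>>> drive_tool(increments=[{"claw": 0.01, "dx": 0, "dy": 0, "dz": 0.001, "wx": 0, "wy": 0, "wz": 0}, {"claw": 0.01, "dx": 0, "dy": 0, "dz": 0.001, "wx": 0, "wy": 0, "wz": 0}, {"claw": 0.01, "dx": 0, "dy": 0, "dz": 0, "wx": 0, "wy": 0, "wz": 0}])

```text
t: 8.18
eef_pos: [0.6505, -0.1401, 0.0603]
tool_rot: [0.0, 0.998, 0.057, 0.0]
contact_force: [-4.8, 0.5, 10.8]
gripper_width: 0.345
grasp_force: 40.9
```

Contact with the bench, so I release and rise.

>>> drive_tool(increments=[{"claw": 0.0854, "dx": 0, "dy": 0, "dz": 0, "wx": 0, "wy": 0, "wz": 0}, {"claw": 0.0854, "dx": 0, "dy": 0, "dz": 0, "wx": 0, "wy": 0, "wz": 0}, {"claw": 0.0854, "dx": 0, "dy": 0, "dz": 0, "wx": 0, "wy": 0, "wz": 0}, {"claw": 0.0854, "dx": 0, "dy": 0, "dz": 0, "wx": 0, "wy": 0, "wz": 0}, {"claw": 0.0854, "dx": 0, "dy": 0, "dz": -0.01, "wx": 0, "wy": 0, "wz": 0}, {"claw": 0.0854, "dx": 0, "dy": 0, "dz": -0.03, "wx": 0, "wy": 0, "wz": 0}, {"claw": 0.0854, "dx": 0, "dy": 0, "dz": -0.04, "wx": 0, "wy": 0, "wz": 0}, {"claw": 0.0854, "dx": 0, "dy": 0, "dz": -0.04, "wx": 0, "wy": 0, "wz": 0}, {"claw": 0.0854, "dx": 0, "dy": 0, "dz": -0.04, "wx": 0, "wy": 0, "wz": 0}, {"claw": 0.0854, "dx": 0, "dy": 0, "dz": -0.02, "wx": 0, "wy": 0, "wz": 0}, {"claw": 0.0854, "dx": 0, "dy": 0, "dz": 0, "wx": 0, "wy": 0, "wz": 0}, {"claw": 0.0854, "dx": 0, "dy": 0, "dz": 0, "wx": 0, "wy": 0, "wz": 0}])

```text
t: 9.68
eef_pos: [0.6492, -0.1399, 0.2365]
tool_rot: [-0.0, 0.998, 0.057, -0.001]
contact_force: [-0.5, -0.5, 0.4]
gripper_width: 1.002
grasp_force: 0.0
```

```bash
cat >> h.py <<'E'
def level(C,lo,hi,z,mn=250,box=None):
    P=cloud(C); m=(P[:,:,2]>lo)&(P[:,:,2]<hi)
    if box: m&=(P[...,0]>box[0])&(P[...,0]<box[1])&(P[...,1]>box[2])&(P[...,1]<box[3])
    n,l,st,ce=cv2.connectedComponentsWithStats(m.astype(np.uint8))
    for i in range(1,n):
        if st[i,4]>mn:
            cs,_=cv2.findContours((l==i).astype(np.uint8),0,2); c=max(cs,key=cv2.contourArea)
            q=onplane(c[:,0],C,z)[:,:2]*1000; r=cv2.minAreaRect(q.astype(np.float32))
            print(z,'px',ce[i].round(),'c',np.round(r[0],1),'sz',np.round(r[1],1),'ang',round(r[2],1))
E
python3 - <<'E'
from h import *
C=cam('top'); P=cloud(C)
print('reel'); level(C,.026,.042,.034,200,(.55,.75,-.22,-.06)); level(C,.05,.07,.060,60,(.55,.75,-.22,-.06))
W=cam('wrist'); print('wrist: reel, plate, gun')
level(W,.026,.042,.034,200,(.55,.75,-.22,-.06)); level(W,.05,.07,.060,100,(.55,.75,-.22,-.06)); level(W,.003,.02,.01,1000,(.5,.75,-.1,.12)); level(W,.115,.135,.124,100,(.38,.5,-.4,-.3))
save('w3',W[0])
togo([.441,-.348,.20])
E
```

```text
reel
wrist: reel, plate, gun
0.034 px [322. 209.] c [ 651.  -141.2] sz [94.  94.8] ang 6.5
0.06 px [322. 219.] c [ 651.5 -141.1] sz [29.6 29.5] ang 51.2
0.01 px [160. 191.] c [637.3  33.5] sz [170.6 181.1] ang 88.8
0.124 px [523. 474.] c [ 458.  -344.1] sz [15.8 32.5] ang 5.1
t 9.78 pos [ 0.6491 -0.1399  0.2362] x [ 0.994  0.113 -0.003] z [-0.003  0.    -1.   ] go(tool) [-0.2302  0.1832  0.0368] F [ 0.7  0.5 -0.2] w 0.999 g 0.0
```

View pics/w3.png

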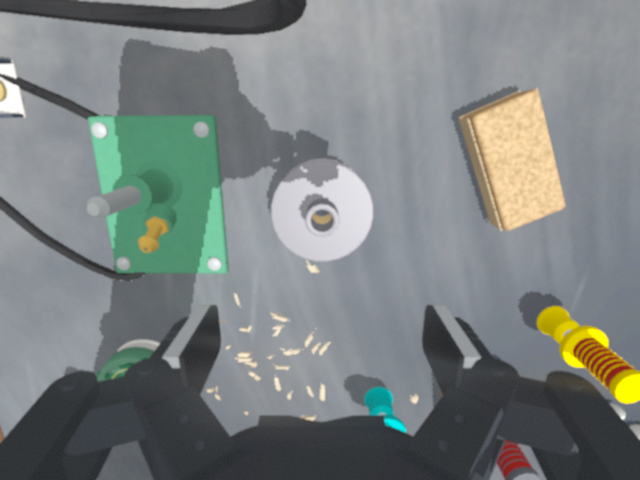

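The wrist view shows the reel flat at (322,210), with its flange and hub both at about (0.651, -0.141). The nipple is at (150,240) and the red gun at (515,465). Next I move above the gun.

>>> drive_tool(increments=[{"claw": 0.0854, "dx": -0.02, "dy": 0.013, "dz": 0, "wx": 0, "wy": 0, "wz": 0}, {"claw": 0.0854, "dx": -0.03, "dy": 0.025, "dz": 0, "wx": 0, "wy": 0, "wz": 0}, {"claw": 0.0854, "dx": -0.03, "dy": 0.025, "dz": 0, "wx": 0, "wy": 0, "wz": 0}, {"claw": 0.0854, "dx": -0.03, "dy": 0.025, "dz": 0, "wx": 0, "wy": 0, "wz": 0}, {"claw": 0.0854, "dx": -0.03, "dy": 0.025, "dz": 0, "wx": 0, "wy": 0, "wz": 0}, {"claw": 0.0854, "dx": -0.03, "dy": 0.025, "dz": 0, "wx": 0, "wy": 0, "wz": 0}, {"claw": 0.0854, "dx": -0.03, "dy": 0.025, "dz": 0, "wx": 0, "wy": 0, "wz": 0}, {"claw": 0.0854, "dx": -0.03, "dy": 0.02, "dz": 0, "wx": 0, "wy": 0, "wz": 0}, {"claw": 0.0854, "dx": 0, "dy": 0, "dz": 0, "wx": 0, "wy": 0, "wz": 0}, {"claw": 0.0854, "dx": 0, "dy": 0, "dz": 0, "wx": 0, "wy": 0, "wz": 0}])

```text
t: 11.02
eef_pos: [0.4417, -0.3477, 0.238]
tool_rot: [-0.0, 0.998, 0.056, -0.0]
contact_force: [-0.3, 0.5, 0.3]
gripper_width: 1.001
grasp_force: 0.0
```

Run:
```python
from h import *
W=cam('wrist')
level(W,.115,.135,.124,100,(.38,.5,-.4,-.3)); level(W,.035,.055,.045,300,(.38,.5,-.42,-.28))
T=cam('top'); level(T,.115,.135,.124,100,(.38,.5,-.4,-.3))
print('reel');level(T,.05,.07,.060,60,(.55,.75,-.22,-.06));level(T,.026,.042,.034,100,(.55,.75,-.22,-.06))
print('stand');level(T,.004,.02,.01,1000,(.5,.75,-.1,.12));level(T,.107,.125,.115,10,(.62,.69,-.1,.12)); 
h=cv2.cvtColor(T[0],cv2.COLOR_RGB2HSV); P=cloud(T)
m=(h[...,0]>60)&(h[...,0]<90)&(h[...,1]>90)&(P[...,0]>.5)&(P[...,0]<.75)&(abs(P[...,1]-.02)<.12)
c=max(cv2.findContours(m.astype(np.uint8),0,2)[0],key=cv2.contourArea); print(cv2.minAreaRect((onplane(c[:,0],T,.01)[:,:2]*1000).astype(np.float32)))
import pickle; pickle.dump(T,open('t1.pkl','wb'))
togo([.4415,-.348,.20])
```

```text
0.124 px [325. 244.] c [ 442.9 -350.9] sz [30.1 30.6] ang 53.9
0.045 px [324. 208.] c [ 442.2 -351.1] sz [76.8 75.7] ang 14.1
reel
0.06 px [345. 207.] c [ 649.1 -138.8] sz [28.3 28.8] ang 88.2
0.034 px [344. 209.] c [ 650.3 -138.9] sz [93.7 93. ] ang 88.3
stand
0.01 px [268. 220.] c [635.3  36.1] sz [167.2 180.7] ang 89.7
0.115 px [262. 202.] c [653.5  22.2] sz [13.4 13.6] ang 88.3
((638.9169311523438, 20.661609649658203), (158.75035095214844, 118.86297607421875), 6.447813510894775)
t 11.12 pos [ 0.4427 -0.347   0.2381] x [0.993 0.115 0.   ] z [ 0.     0.001 -1.   ] go(tool) [-0.0013  0.0009  0.0381] F [-0.  -0.3  0.1] w 0.999 g 0.0
```

>>> drive_tool(newtons=60, increments=[{"claw": 0.0854, "dx": 0, "dy": 0.0025, "dz": 0.02, "wx": 0, "wy": 0, "wz": 0}, {"claw": 0.0854, "dx": 0, "dy": 0, "dz": 0.03, "wx": 0, "wy": 0, "wz": 0}, {"claw": 0.0854, "dx": 0, "dy": 0, "dz": 0.03, "wx": 0, "wy": 0, "wz": 0}, {"claw": 0.0854, "dx": 0, "dy": 0, "dz": 0.03, "wx": 0, "wy": 0, "wz": 0}, {"claw": 0.0854, "dx": 0, "dy": 0, "dz": 0.02, "wx": 0, "wy": 0, "wz": 0}, {"claw": 0.0854, "dx": 0, "dy": 0, "dz": 0.014, "wx": 0, "wy": 0, "wz": 0}, {"claw": 0.0854, "dx": 0, "dy": 0, "dz": 0, "wx": 0, "wy": 0, "wz": 0}, {"claw": 0.01, "dx": 0, "dy": 0, "dz": 0, "wx": 0, "wy": 0, "wz": 0}, {"claw": 0.01, "dx": 0, "dy": 0, "dz": 0, "wx": 0, "wy": 0, "wz": 0}, {"claw": 0.01, "dx": 0, "dy": 0, "dz": 0, "wx": 0, "wy": 0, "wz": 0}, {"claw": 0.01, "dx": 0, "dy": 0, "dz": 0, "wx": 0, "wy": 0, "wz": 0}, {"claw": 0.01, "dx": 0, "dy": 0, "dz": 0, "wx": 0, "wy": 0, "wz": 0}, {"claw": 0.01, "dx": 0, "dy": 0, "dz": 0, "wx": 0, "wy": 0, "wz": 0}])

```text
t: 12.75
eef_pos: [0.4428, -0.3504, 0.0946]
tool_rot: [0.0, 0.998, 0.057, 0.0]
contact_force: [-0.1, 0.5, 4.0]
gripper_width: 0.315
grasp_force: 58.0
```

>>> drive_tool(newtons=100, increments=[{"claw": 0.01, "dx": 0, "dy": 0, "dz": -0.005, "wx": 0, "wy": 0, "wz": 0}, {"claw": 0.01, "dx": 0, "dy": 0, "dz": -0.015, "wx": 0, "wy": 0, "wz": 0}, {"claw": 0.01, "dx": 0, "dy": 0, "dz": -0.015, "wx": 0, "wy": 0, "wz": 0}, {"claw": 0.01, "dx": 0, "dy": 0, "dz": -0.02, "wx": 0, "wy": 0, "wz": 0}, {"claw": 0.01, "dx": 0, "dy": 0, "dz": -0.03, "wx": 0, "wy": 0, "wz": 0}, {"claw": 0.01, "dx": 0, "dy": 0, "dz": -0.03, "wx": 0, "wy": 0, "wz": 0}, {"claw": 0.01, "dx": 0, "dy": 0, "dz": -0.025, "wx": 0, "wy": 0, "wz": 0}, {"claw": 0.01, "dx": 0, "dy": 0, "dz": -0.015, "wx": 0, "wy": 0, "wz": 0}, {"claw": 0.01, "dx": 0, "dy": 0, "dz": 0, "wx": 0, "wy": 0, "wz": 0}])

```text
t: 13.88
eef_pos: [0.443, -0.3506, 0.2505]
tool_rot: [0.001, 0.998, 0.057, 0.001]
contact_force: [0.7, -1.1, -3.2]
gripper_width: 0.303
grasp_force: 96.5
```

>>> drive_tool(increments=[{"claw": 0.01, "dx": 0.007, "dy": -0.0155, "dz": 0, "wx": 0, "wy": 0, "wz": 0}, {"claw": 0.01, "dx": 0.014, "dy": -0.0315, "dz": 0, "wx": 0, "wy": 0, "wz": 0}, {"claw": 0.01, "dx": 0.014, "dy": -0.0315, "dz": 0, "wx": 0, "wy": 0, "wz": 0}, {"claw": 0.01, "dx": 0.014, "dy": -0.0315, "dz": 0, "wx": 0, "wy": 0, "wz": 0}, {"claw": 0.01, "dx": 0.014, "dy": -0.0315, "dz": 0, "wx": 0, "wy": 0, "wz": 0}, {"claw": 0.01, "dx": 0.014, "dy": -0.0315, "dz": 0, "wx": 0, "wy": 0, "wz": 0}, {"claw": 0.01, "dx": 0.014, "dy": -0.0315, "dz": 0, "wx": 0, "wy": 0, "wz": 0}, {"claw": 0.01, "dx": 0.014, "dy": -0.0315, "dz": 0, "wx": 0, "wy": 0, "wz": 0}, {"claw": 0.01, "dx": 0.014, "dy": -0.0315, "dz": 0, "wx": 0, "wy": 0, "wz": 0}, {"claw": 0.01, "dx": 0.014, "dy": -0.0315, "dz": 0, "wx": 0, "wy": 0, "wz": 0}, {"claw": 0.01, "dx": 0.014, "dy": -0.0315, "dz": 0, "wx": 0, "wy": 0, "wz": 0}, {"claw": 0.01, "dx": 0.006, "dy": -0.0145, "dz": 0, "wx": 0, "wy": 4.3, "wz": 0}, {"claw": 0.01, "dx": 0, "dy": 0, "dz": 0, "wx": 0, "wy": 4.3, "wz": 0}, {"claw": 0.01, "dx": 0, "dy": 0, "dz": 0, "wx": 0, "wy": 4.3, "wz": 0}, {"claw": 0.01, "dx": 0, "dy": 0, "dz": 0, "wx": 0, "wy": 4.3, "wz": 0}, {"claw": 0.01, "dx": 0, "dy": 0, "dz": 0, "wx": 0, "wy": 4.3, "wz": 0}, {"claw": 0.01, "dx": 0, "dy": 0, "dz": 0, "wx": 0, "wy": 4.3, "wz": 0}, {"claw": 0.01, "dx": 0, "dy": 0, "dz": 0, "wx": 0, "wy": 0, "wz": 0}, {"claw": 0.01, "dx": 0, "dy": 0, "dz": 0, "wx": 0, "wy": 0, "wz": 0}])

```text
t: 16.25
eef_pos: [0.5554, 0.0105, 0.2489]
tool_rot: [-0.013, 0.973, 0.056, 0.222]
contact_force: [0.2, 0.9, -2.4]
gripper_width: 0.308
grasp_force: 96.4
```

Run:
```python
from h import *
W=cam('wrist'); save('w4',W[0]); S=cam('side'); save('s4',cv2.resize(S[0][150:330,220:460],(720,540)))
import pickle; pickle.dump((W,S),open('ws4.pkl','wb'))
togo([.5562,.0101,.1517])
n=np.array([-.432,-.049,.9]);N=np.array([.6036,.0155,.053])
P=cloud(W);h=cv2.cvtColor(W[0],cv2.COLOR_RGB2HSV)
o=get_obs(); R=Rq(o['tool_rot'])
red=((h[...,0]<8)|(h[...,0]>172))&(h[...,1]>120)&(W[1]>0)
q=R.inv().apply(P[red]-o['eef_pos']); k=(abs(q)<.12).all(1); q=q[k]; print('red in tool',len(q),np.percentile(q,[5,50,95],axis=0).round(4).tolist())
```

```text
t 16.35 pos [0.556  0.0103 0.2493] x [0.895 0.102 0.435] z [ 0.432  0.05  -0.901] go(tool) [-0.0423  0.0003  0.088 ] F [-0.  -0.2 -3.3] w 0.304 g 96.4
red in tool 1706 [[0.0056, -0.0095, -0.0175], [0.0098, 0.0006, -0.0072], [0.011, 0.0102, 0.0211]]
```

View pics/w4.png

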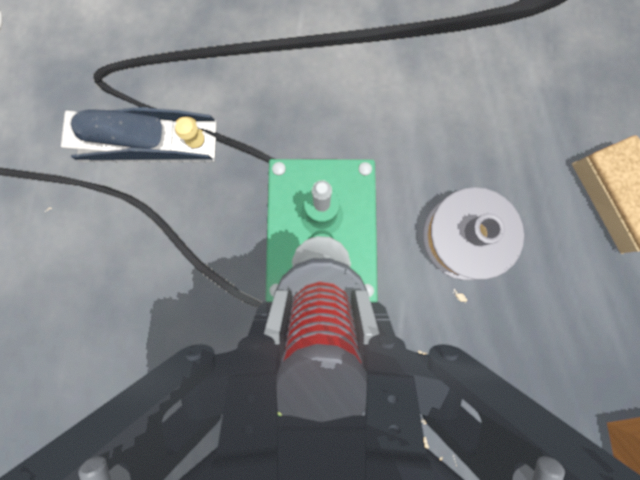

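View pics/s4.png

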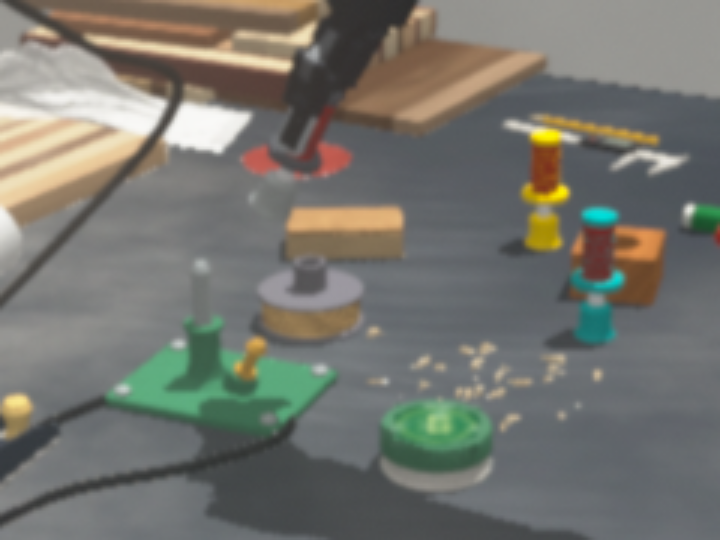

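The wrist view shows the gun held with its red barrel at (320,330), collar at (320,275) and coupler at (320,248). The stand is below it. In the side crop the gun is tilted at (305,140) and the nipple is free at (250,358). Next I check the gun's axis in the tool frame and the nipple position from these views.

Run:
```python
from h import *
import pickle
W,S=pickle.load(open('ws4.pkl','rb')); T=pickle.load(open('t1.pkl','rb'))
o=get_obs(); R=Rq(o['tool_rot']); P=cloud(W); q=R.inv().apply(P.reshape(-1,3)-o['eef_pos'])
q=q[np.isfinite(q).all(1)]
for lo in np.arange(-.032,.09,.006):
    k=(q[:,2]>lo)&(q[:,2]<lo+.006)&(abs(q[:,1])<.006)&(abs(q[:,0])<.04); s=q[k]
    k2=(q[:,2]>lo)&(q[:,2]<lo+.006)&(abs(q[:,1])<.03)&(q[:,0]>-.005)&(q[:,0]<.04)
    if k.sum()>5: print('z',round(lo+.003,3),k.sum(),'x',np.percentile(s[:,0],[10,50,90]).round(4),'y-range',np.percentile(q[k2,1],[2,98]).round(4))
# nipple by colour in top,side -> triangulate head
def nip(C,box):
    h=cv2.cvtColor(C[0],cv2.COLOR_RGB2HSV); m=np.zeros(h.shape[:2],bool); m[box[0]:box[1],box[2]:box[3]]=1
    m&=(h[...,0]>8)&(h[...,0]<30)&(h[...,1]>110); PP=cloud(C)
    v,u=np.nonzero(m); print(m.sum(),u.min(),u.max(),v.min(),v.max())
    X=PP[m]; X=X[np.isfinite(X).all(1)]; n=np.array([-.432,-.049,.9]); s=X@n
    hd=X[s>np.percentile(s,97)-.010]; print('head pts',len(hd),np.median(hd,0).round(4),'maxz',np.percentile(X[:,2],98).round(4))
    return m
mt=nip(T,(222,245,255,285)); ms=nip(S,(255,290,290,325))
# predicted pixel of the nipple top and a mid-neck point
def proj(X,C):
    _,_,K,k1,W=C; c=(np.array(X)-W[:3,3])@W[:3,:3]; a=c[:2]/c[2]; a=a*(1+k1*(a@a)); return (K[:2,:2]@a+K[:2,2]).round(1)
N=np.array([.6036,.0155,.053]); n=np.array([-.432,-.049,.9])
for nm,C,m in(('top',T,mt),('side',S,ms)):
    v,u=np.nonzero(m); print(nm,'pred top',proj(N,C),'head7',proj(N-.007*n,C),'-20',proj(N-.02*n,C),'px/mm',np.abs(proj(N+[.01,0,0],C)-proj(N,C)),np.abs(proj(N+[0,.01,0],C)-proj(N,C)))
    for r in range(v.min(),v.max()+1): print(r,u[v==r].min() if (v==r).any() else '',u[v==r].max() if (v==r).any() else '',end='; ')
    print()
```

```text
z -0.029 2477 x [-0.0087  0.0013  0.0104] y-range [-0.0291  0.0256]
z -0.023 401 x [0.0108 0.0118 0.0124] y-range [-0.0289  0.0288]
z -0.017 289 x [0.0095 0.0104 0.0111] y-range [-0.0291  0.0292]
z -0.011 336 x [0.0095 0.0104 0.0112] y-range [-0.0186  0.0196]
z -0.005 290 x [0.0096 0.0105 0.0112] y-range [-0.0246  0.0256]
z 0.001 255 x [0.0096 0.0104 0.0112] y-range [-0.0249  0.0262]
z 0.007 229 x [0.0096 0.0104 0.0112] y-range [-0.0248  0.0262]
z 0.013 195 x [0.0095 0.0105 0.0111] y-range [-0.0249  0.0263]
z 0.019 171 x [0.0096 0.0104 0.011 ] y-range [-0.0231  0.0249]
z 0.025 161 x [0.0096 0.0104 0.0111] y-range [-0.0152  0.016 ]
z 0.031 632 x [0.0104 0.015  0.0192] y-range [-0.0178  0.019 ]
z 0.037 49 x [0.0189 0.0194 0.0197] y-range [-0.0196  0.0211]
z 0.061 65 x [0.0101 0.0108 0.0113] y-range [-0.0082  0.0095]
z 0.067 77 x [0.0101 0.0108 0.0111] y-range [-0.0103  0.0113]
z 0.073 71 x [0.0098 0.0107 0.0113] y-range [-0.0114  0.0131]
z 0.079 131 x [0.0102 0.0113 0.0127] y-range [-0.0145  0.0159]
z 0.085 99 x [0.0123 0.0135 0.0144] y-range [-0.0163  0.0176]
86 265 274 223 235
head pts 55 [0.6061 0.0164 0.0516] maxz 0.0559
103 298 324 255 275
head pts 26 [0.6051 0.0198 0.0512] maxz 0.0547
top pred top [269.6 232. ] head7 [269.8 231. ] -20 [270.1 229.1] px/mm [0.1 4.9] [4.9 0.1]
223 269 270; 224 268 272; 225 267 273; 226 266 273; 227 266 273; 228 266 274; 229 266 274; 230 265 273; 231 265 273; 232 266 273; 233 266 272; 234 267 271; 235 269 269; 
side pred top [306.4 264.1] head7 [305.4 266.3] -20 [303.5 270.2] px/mm [3.4 0.8] [2.2 1.5]
255 314 316; 256 313 322; 257 312 322; 258 312 323; 259 316 320; 260 321 324; 261  ; 262 306 306; 263 304 307; 264 303 307; 265 302 307; 266 303 307; 267 303 307; 268 303 305; 269 302 304; 270 302 304; 271 299 304; 272 298 304; 273 298 304; 274 299 304; 275 300 304;
```

>>> drive_tool(increments=[{"claw": 0.01, "dx": -0.02, "dy": 0, "dz": 0, "wx": 0, "wy": 0, "wz": 0}, {"claw": 0.01, "dx": -0.02, "dy": 0, "dz": 0.01, "wx": 0, "wy": 0, "wz": 0}, {"claw": 0.01, "dx": 0, "dy": 0, "dz": 0.02, "wx": 0, "wy": 0, "wz": 0}, {"claw": 0.01, "dx": 0, "dy": 0, "dz": 0.02, "wx": 0, "wy": 0, "wz": 0}, {"claw": 0.01, "dx": 0, "dy": 0, "dz": 0.02, "wx": 0, "wy": 0, "wz": 0}, {"claw": 0.01, "dx": 0, "dy": 0, "dz": 0.01, "wx": 0, "wy": 0, "wz": 0}, {"claw": 0.01, "dx": 0, "dy": 0, "dz": 0, "wx": 0, "wy": 0, "wz": 0}, {"claw": 0.01, "dx": 0, "dy": 0, "dz": 0, "wx": 0, "wy": 0, "wz": 0}, {"claw": 0.01, "dx": 0, "dy": 0, "dz": 0, "wx": 0, "wy": 0, "wz": 0}])

```text
t: 17.48
eef_pos: [0.5546, 0.0095, 0.1606]
tool_rot: [-0.013, 0.973, 0.055, 0.223]
contact_force: [0.6, -0.1, -3.0]
gripper_width: 0.307
grasp_force: 96.4
```

Run:
```python
from h import *
togo([.5562,.0101,.1517])
S=cam('side'); W=cam('wrist'); save('s5',np.hstack([cv2.resize(S[0][205:295,250:370],(480,360)),cv2.resize(W[0][150:330,240:400],(320,360))]))
```

```text
t 17.48 pos [0.5546 0.0095 0.1606] x [0.894 0.102 0.436] z [ 0.433  0.049 -0.9  ] go(tool) [-0.0024 -0.0004  0.0087] F [ 0.6 -0.1 -3. ] w 0.307 g 96.4
```

View pics/s5.png

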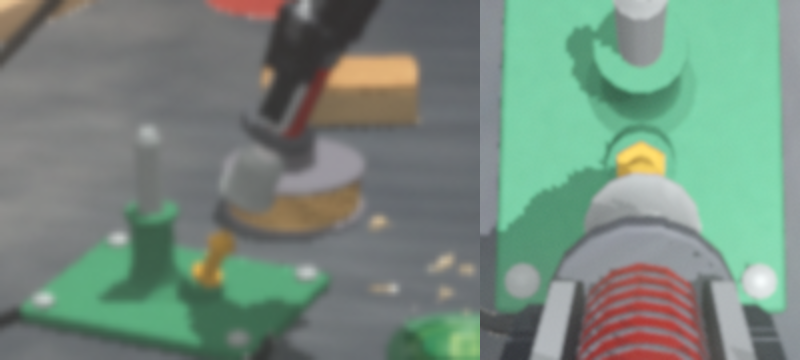

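In the picture the nipple and coupler share the wrist column (640 and 642). In the side view the gun's axis runs onto the nipple head at (222,240). I advance.

>>> drive_tool(increments=[{"claw": 0.01, "dx": 0, "dy": 0, "dz": 0.01, "wx": 0, "wy": 0, "wz": 0}, {"claw": 0.01, "dx": 0, "dy": 0, "dz": 0.01, "wx": 0, "wy": 0, "wz": 0}, {"claw": 0.01, "dx": 0, "dy": 0, "dz": 0.01, "wx": 0, "wy": 0, "wz": 0}, {"claw": 0.01, "dx": 0, "dy": 0, "dz": 0.005, "wx": 0, "wy": 0, "wz": 0}, {"claw": 0.01, "dx": 0, "dy": 0, "dz": 0.004, "wx": 0, "wy": 0, "wz": 0}, {"claw": 0.01, "dx": 0, "dy": 0, "dz": 0, "wx": 0, "wy": 0, "wz": 0}])

```text
t: 18.32
eef_pos: [0.5712, 0.0116, 0.124]
tool_rot: [-0.013, 0.973, 0.055, 0.222]
contact_force: [0.4, 0.6, -3.8]
gripper_width: 0.308
grasp_force: 96.5
```

```bash
cat >> h.py <<'E'
def st():
    N=np.array([.6036,.0155,.053]); o=get_obs(); R=Rq(o['tool_rot'])
    print('t',round(o['t'],2),'F tool',R.inv().apply(o['contact_force']-[0,0,-3.2]).round(1),'M tool',R.inv().apply(o['torque']).round(2),'nipple in tool',R.inv().apply(N-o['eef_pos']).round(4),'z',R.as_matrix()[:,2].round(3),'g',round(o['grasp_force'],1))
E
python3 -c "
from h import *
st()"
```

```text
t 18.32 F tool [ 0.2 -0.6  0.7] M tool [ 0.03 -0.76  0.01] nipple in tool [-0.0014 -0.0002  0.0781] z [ 0.432  0.05  -0.901] g 96.5
```

>>> drive_tool(increments=[{"claw": 0.01, "dx": 0, "dy": 0, "dz": 0.003, "wx": 0, "wy": 0, "wz": 0}, {"claw": 0.01, "dx": 0, "dy": 0, "dz": 0.003, "wx": 0, "wy": 0, "wz": 0}, {"claw": 0.01, "dx": 0, "dy": 0, "dz": 0.003, "wx": 0, "wy": 0, "wz": 0}, {"claw": 0.01, "dx": 0, "dy": 0, "dz": 0, "wx": 0, "wy": 0, "wz": 0}])

```text
t: 18.82
eef_pos: [0.5755, 0.0123, 0.117]
tool_rot: [-0.013, 0.973, 0.055, 0.223]
contact_force: [-2.9, 0.1, 2.2]
gripper_width: 0.302
grasp_force: 96.4
```

```bash
python3 -c "
from h import *
st()"
```

```text
t 18.82 F tool [-0.2 -0.4 -6.1] M tool [ 0.15 -0.71  0.04] nipple in tool [-0.0024 -0.      0.0699] z [ 0.433  0.05  -0.9  ] g 96.4
```

>>> drive_tool(increments=[{"claw": 0.01, "dx": 0, "dy": 0, "dz": 0.003, "wx": 0, "wy": 0, "wz": 0}, {"claw": 0.01, "dx": 0, "dy": 0, "dz": 0.003, "wx": 0, "wy": 0, "wz": 0}, {"claw": 0.01, "dx": 0, "dy": 0, "dz": 0.003, "wx": 0, "wy": 0, "wz": 0}, {"claw": 0.01, "dx": 0, "dy": 0, "dz": 0, "wx": 0, "wy": 0, "wz": 0}])

```text
t: 19.32
eef_pos: [0.5791, 0.0124, 0.1084]
tool_rot: [-0.013, 0.973, 0.055, 0.223]
contact_force: [-1.8, 1.0, 3.5]
gripper_width: 0.309
grasp_force: 99.3
```

```bash
python3 -c "
from h import *
st()"
```

```text
t 19.32 F tool [ 1.3 -1.2 -6.8] M tool [ 0.02 -0.79 -0.  ] nipple in tool [-0.0019 -0.0003  0.0607] z [ 0.432  0.049 -0.9  ] g 99.3
```

>>> drive_tool(increments=[{"claw": 0.01, "dx": 0, "dy": 0, "dz": 0.003, "wx": 0, "wy": 0, "wz": 0}, {"claw": 0.01, "dx": 0, "dy": 0, "dz": 0.003, "wx": 0, "wy": 0, "wz": 0}, {"claw": 0.01, "dx": 0, "dy": 0, "dz": 0, "wx": 0, "wy": 0, "wz": 0}])

```text
t: 19.7
eef_pos: [0.5816, 0.0127, 0.103]
tool_rot: [-0.013, 0.973, 0.055, 0.223]
contact_force: [-4.4, -0.3, 6.3]
gripper_width: 0.306
grasp_force: 99.5
```

```bash
python3 -c "
from h import *
st()"
```

```text
t 19.7 F tool [  0.1  -0.2 -10.4] M tool [ 0.01 -0.96 -0.02] nipple in tool [-0.0018 -0.0003  0.0547] z [ 0.432  0.049 -0.9  ] g 99.5
```

The force dropped back after the jaws, so it has snapped on. The spring is now near 6 to 7 mm, so I push a few mm further.

>>> drive_tool(increments=[{"claw": 0.01, "dx": 0, "dy": 0, "dz": 0.002, "wx": 0, "wy": 0, "wz": 0}, {"claw": 0.01, "dx": 0, "dy": 0, "dz": 0.002, "wx": 0, "wy": 0, "wz": 0}, {"claw": 0.01, "dx": 0, "dy": 0, "dz": 0, "wx": 0, "wy": 0, "wz": 0}, {"claw": 0.01, "dx": 0, "dy": 0, "dz": 0, "wx": 0, "wy": 0, "wz": 0}, {"claw": 0.01, "dx": 0, "dy": 0, "dz": 0, "wx": 0, "wy": 0, "wz": 0}])

```text
t: 20.32
eef_pos: [0.5833, 0.0129, 0.0997]
tool_rot: [-0.013, 0.973, 0.055, 0.223]
contact_force: [-6.3, -0.3, 8.8]
gripper_width: 0.31
grasp_force: 99.8
```

```bash
python3 -c "
from h import *
st()
W=cam('wrist'); o=get_obs(); R=Rq(o['tool_rot']); q=R.inv().apply(cloud(W).reshape(-1,3)-o['eef_pos']); q=q[np.isfinite(q).all(1)]
for lo in np.arange(-.03,.09,.004):
    k=(q[:,2]>lo)&(q[:,2]<lo+.004)&(abs(q[:,1])<.006)&(q[:,0]>0)&(q[:,0]<.03)
    if k.sum()>5: print(round(lo+.002,3),k.sum(),np.median(q[k,0]).round(4))
st()
S=cam('side'); save('s6',cv2.resize(S[0][205:295,250:370],(640,480)))"
```

```text
t 20.32 F tool [ -0.4  -0.4 -13.6] M tool [ 0.05 -1.05  0.  ] nipple in tool [-0.0019 -0.0003  0.051 ] z [ 0.433  0.049 -0.9  ] g 99.8
-0.028 1447 0.0069
-0.024 322 0.0125
-0.02 121 0.012
-0.016 245 0.011
-0.012 238 0.0111
-0.008 235 0.011
-0.004 156 0.0111
0.0 177 0.0111
0.004 183 0.0112
0.008 115 0.011
0.012 142 0.0112
0.016 146 0.0111
0.02 90 0.011
0.024 110 0.0112
0.028 184 0.0118
0.032 499 0.0162
0.036 59 0.02
0.06 28 0.0116
0.064 59 0.0115
0.068 66 0.0116
0.072 164 0.0133
0.076 27 0.0148
0.08 20 0.0267
0.084 28 0.0253
0.088 56 0.0122
t 20.38 F tool [ -1.8  -0.5 -13.1] M tool [ 0.06 -1.01 -0.02] nipple in tool [-0.0019 -0.0003  0.051 ] z [ 0.433  0.049 -0.9  ] g 99.8
```

View pics/s6.png

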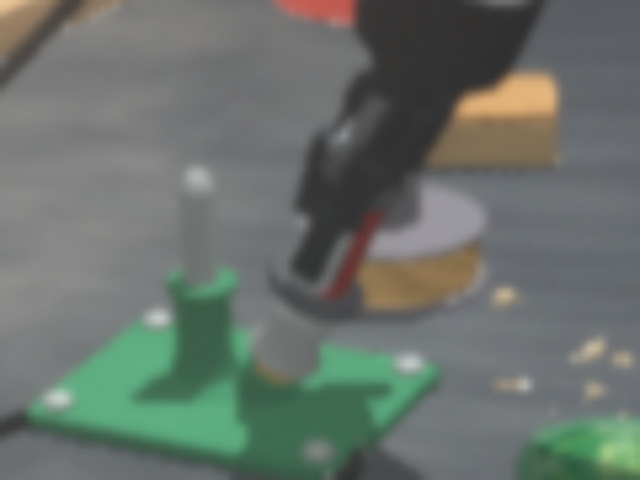

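The coupler covers the nipple at (285,350). In the tool frame its mouth has moved back about 9 mm against an unmoved collar, the push is about 13 N, and the gun is aligned. I hand in.

```bash
python3 -c "
from h import *
st(); print(hand_in())"
```

```text
t 20.43 F tool [ -1.2  -0.7 -13.3] M tool [ 0.02 -1.07  0.01] nipple in tool [-0.0019 -0.0003  0.051 ] z [ 0.433  0.049 -0.9  ] g 99.8
the job is handed in; nothing more can be done
None
```

I handed the job in at about 20 s, though the verdict wasn't returned: the reel stands flat on the bench clear of the stand, and the red gun is snapped onto the nipple, still gripped, with its nose pressed in about 9 mm at about 13 N.

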